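# Start the cake turntable and hold it running

## Robot

A 6-joint arm with a two-finger parallel gripper is mounted at the origin on the work surface. World frame = base frame: x ahead of the robot, y to its left, z up, the work surface at z = 0. Lengths are in m, angles in rad, forces in N, time in s.
With the tool pointing down it reaches from about 0.375 to 0.975 m from the base axis. Payload 3.8 kg.
Tool frame: the origin (TCP) lies midway between the tips of the shut fingers; the grasp point (between the pads) lies 19 mm behind it; x points along the fingers, y is the direction in which the jaws open and shut, and the axes are right-handed (so a half turn about x gives the same grasp; the last joint's range is limited). The gripper opens to 88 mm and grips with 3 to 60 N. Pads are 18 mm wide; open, the fingers measure 123 mm over their backs; the gripper's body (75 mm by 187 mm) begins 45 mm behind the grasp point.
Start: joints at [-1.292, 0.264, 1.604, -0, 1.274, -0.037], TCP at [0.21, -0.642, 0.239] pointing down, gripper open.
Joint ranges: [-2.63, 2.63], [-0.94, 2.18], [0.31, 2.57], [-1.31, 4.45], [0, 2.66], [-2.55, 2.55]. Speed limits (rad/s): [2.57, 2.57, 3.14, 3.14, 3.14, 3.14].

## Interface

Orientations are given as a rotation vector (axis times angle).
In Python, from cell import manip, inverse_kinematics, cams, order gives the robot as it stands. Calls block until the motion is done:
- manip.move_pose(position, orientation): joint-space move of the TCP to a pose.
- manip.move_linear(position, rate=0.15, rot=None): straight line of the TCP; rot=None keeps the orientation; rate is the mean speed in m/s.
- manip.set_joints(angles): joint-space move.
- manip.set_gripper(opening, force=None): finger opening in m; force is the grip in N (None keeps the last); returns when the fingers have stopped.
- manip.dwell(seconds).
- inverse_kinematics(position, orientation): joint angles nearest the present ones, or None.
- manip.state(): the state.
- cams.capture(name): name is "scene" or "top" or "wrist"; returns a dict with "image" (420x560x3 uint8, blue, green, red), "z_map" (420x560 float32, m along the optical axis (not along the pixel's ray), 0 where there is no reading), "intrinsics" (3x3 intrinsics, pixels), "position" and "orientation" of the camera in the world; the wrist camera has in their place "T_tool_cam" (4x4, takes a point from camera to tool coordinates, whose origin is the TCP and whose axes are the tool frame's). Camera axes: x right, y down, z forward; pixel columns grow to the right and rows downward; lengths in m; the calibration is good to about 2 mm. The wrist camera is an equidistant fisheye: a pixel r from the principal point sees the ray r / f radians off the axis. A picture is of the moment at which its call begins: read the wrist's pose just before it.
A pose or a line that the arm cannot do raises manip.IKError and nothing moves.
- order.close_job(): hands the job in, once; it reports no verdict.
The state is a dict: "clock": time; "joint_pos": joint angles; "joint_velocities": joint speeds; "tau": joint torques, N m; "tool_pos": TCP position; "tcp_rot": TCP orientation; "contact_force": force on the tool from outside, world axes, zero at the start; "moment": the same for the moment, N m; "gripper_width": finger opening in m.
Only numpy, scipy, OpenCV 4.12 (cv2) and the standard library are available. Lean on these libraries where they do the work, as an engineer would, in place of code of your own. Each camera call takes 0.05 s, during which the arm holds its last target.

## Task

Start the cake turntable with the closed fingertips, gripping nothing: press the raised end of the rocker switch right over, then push the square-headed plate lock fully down, and last press the large round run button fully down and finish while still holding it down. Keep to that order, do not press the small round button or pull the lock up, and leave the cake, the nozzle and the other things where they are.

Things in the scene. Friction and masses are not known exactly. Their poses are not given: they have to be found in the camera images.
- machine: Bench-top motorised cake turntable, fixed: white box 420 x 430 mm, 70 mm high. Its x axis points away from the operator, from the control deck to the round plate; y to the left along the deck; z up. Origin on the bench under the middle of the deck: the four controls stand in one row along y through the origin, 100 mm apart (y = -150, -50, 50, 150 mm), in any order. The 244 mm plate is centred 222 mm along x and its top is 86 mm above the bench.
- rocker_near (a point): Rocker switch, a black paddle 66 mm along the machine's x, 40 mm along y, 8 mm thick, that tips about its middle along y; pivot 16 mm above the deck. This point is on the paddle's top face, on its centre line, 26 mm from the pivot, at the end nearest the operator (-x), which stands up at the start; that is where to press, straight down. It goes down about 11 mm.
- rocker (a joint): Rocker angle in rad: 0 = off (near end up), grows as the near end is pressed, 0.44 = on, against its stop. Starts at 0 to 0.06. Stays where it is left (about 2.5 N at the end moves it).
- lock_top (a point): Plate lock: a black square head 36 x 36 mm, 14 mm thick, on a steel stem, top 38 mm above the deck at joint 0. This point is the centre of the head's top.
- lock (a joint): Plate lock, m pushed straight down: starts at 0 to 0.003, 0.014 = fully down, against its stop; negative = pulled up. Stays where it is left (about 3 N moves it).
- run_unit: The run button's round grey collar with the button in it; collar 60 mm across, 8 mm high, fixed; origin on the deck on the button's axis.
- run_top (a point): Large round run button, black, 48 mm across, top 22 mm above the deck. This point is the centre of its top.
- run (a joint): Run button, m pressed straight down: 0 = up, 0.007 = fully down, against its stop. It springs back when let go; about 2.5 N starts it, 6.6 N holds it fully down.
- reverse_top (a point): Small round reverse button, black, 22 mm across, top 22 mm above the deck; not to be pressed. This point is the centre of its top.
- reverse (a joint): Small button, m pressed: 0 = up, 0.005 = fully down; springs back.
- cake_center (a point): Ring-shaped sponge cake with piped cream, 220 mm across, about 50 mm high, loose on the plate; point at its centre. Bystander.
- nozzle_center (a point): Steel piping nozzle, a cone 30 mm across and 40 mm high standing point up on the deck behind the row of controls, between the two middle ones; point at half height. Bystander, easily knocked over.
- carton_center (a point): White cake carton 110 x 110 x 100 mm, loose on the bench to the left of the machine; point at its centre. Bystander.
- knife_grip (a point): Palette knife (black handle, flat steel blade) 255 mm long lying on the bench to the right of the machine; point at the middle of its handle. Bystander.

How it is judged:
By the outcome, as a careful person would: the job done as asked, in the order asked, and still so for the second after the job is handed in, while the arm keeps its last pose, push and grip.
It also fails if it takes over 38 s, if anything falls off the work surface, if the arm or the gripper's body presses on something with over 40 N, if the wrist force passes 120 N, or if a joint passes its speed limit or range.

## Working session

There is one attempt and no reset: what is moved stays moved. The work goes in short steps, each a Python script; the robot and the scene stay as the last script left them, time stands still between calls to the robot, and variables do not carry over. Pictures are saved under pics/ and viewed, and the job is handed in when it is done.

```bash
mkdir -p pics; ls; python3 - <<'E'
from cell import manip, cams
import cv2,numpy as np,pickle
s=manip.state();print(s['clock'],s['tool_pos'],s['tcp_rot'],s['gripper_width'])
for n in("scene","top"):
    c=cams.capture(n);cv2.imwrite(f'pics/{n}0.png',c['image']);pickle.dump(c,open(f'{n}0.pkl','wb'));print(n,c['position'],c['orientation'],c['intrinsics'])
E
```

```text
pics
0.0 [ 0.20945448 -0.64096592  0.23741102] [ 2.05153942  0.32894219 -2.05210895] 0.08812331672098829
scene [0.98234471 0.44940003 1.01515657] [-1.04920053 -2.66896478  0.70295907] [[410.09821066   0.         280.97803736]
 [  0.         410.09821066 213.22724323]
 [  0.           0.           1.        ]]
top [0.4010273  0.07005821 1.19527751] [-2.19662276  2.02110222 -0.20002245] [[476.46734091   0.         281.06734595]
 [  0.         476.46734091 199.59001783]
 [  0.           0.           1.        ]]
```

View pics/scene0.png

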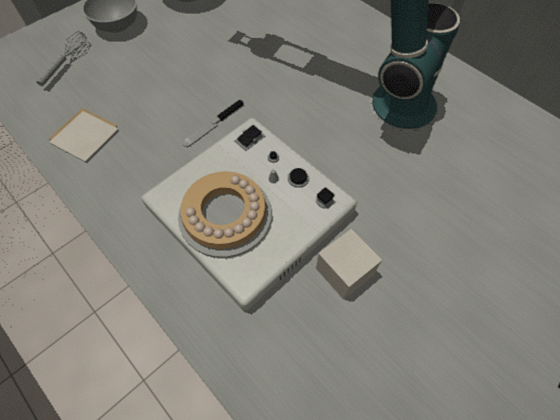

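View pics/top0.png

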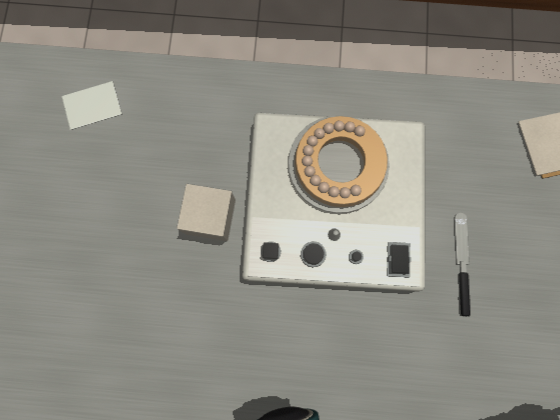

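The row, left to right in the top picture, is lock (270,251), run (313,254), small button (356,257) and rocker (400,259), with the nozzle at (334,235). I'll enlarge it to measure.

```bash
cat > h.py <<'E'
import numpy as np,pickle,cv2
from scipy.spatial.transform import Rotation as R
def load(n): return pickle.load(open(n,'rb'))
def ray(c,u,v): 
    K=c['intrinsics'];return R.from_rotvec(c['orientation']).apply(np.stack([(np.asarray(u)-K[0,2])/K[0,0],(np.asarray(v)-K[1,2])/K[1,1],np.ones_like(np.asarray(u,float))],-1))
def pt(c,u,v): # with depth
    z=c['z_map'][int(round(v)),int(round(u))];return np.array(c['position'])+z*ray(c,u,v)
def atz(c,u,v,z):
    d=ray(c,u,v);p=np.array(c['position']);return p+d*(z-p[2])/d[2]
def cloud(c):
    v,u=np.mgrid[0:420,0:560];return np.array(c['position'])+c['z_map'][...,None]*ray(c,u,v)
E
python3 - <<'E'
from h import *
c=load('top0.pkl');P=cloud(c)
cr=c['image'][225:290,240:430];cv2.imwrite('pics/topcrop.png',cv2.resize(cr,None,fx=4,fy=4,interpolation=cv2.INTER_CUBIC))
for n,u,v in[('lock',270,251),('run',313,254),('rev',356,257),('rockN',400,268),('rockF',400,250),('deck',290,265),('deck2',380,275),('noz',334,234)]:print(n,pt(c,u,v).round(4))
np.set_printoptions(linewidth=200)
print((P[240:280,400,2]*1000).round().astype(int))
c=load('scene0.pkl')
cr=c['image'][115:215,225:365];cv2.imwrite('pics/scenecrop.png',cv2.resize(cr,None,fx=5,fy=5,interpolation=cv2.INTER_CUBIC))
E
```

```text
Traceback (most recent call last):
  File "h.py", line 11, in cloud
    v,u=np.mgrid[0:420,0:560];return np.array(c['position'])+c['z_map'][...,None]*ray(c,u,v)
                                                                                  ~~~^^^^^^^
  File "h.py", line 5, in ray
    K=c['intrinsics'];return R.from_rotvec(c['orientation']).apply(np.stack([(np.asarray(u)-K[0,2])/K[0,0],(np.asarray(v)-K[1,2])/K[1,1],np.ones_like(np.asarray(u,float))],-1))
                             ~~~~~~~~~~~~~~~~~~~~~~~~~~~~~~~~~~~~~^^^^^^^^^^^^^^^^^^^^^^^^^^^^^^^^^^^^^^^^^^^^^^^^^^^^^^^^^^^^^^^^^^^^^^^^^^^^^^^^^^^^^^^^^^^^^^^^^^^^^^^^^^^^^^
  File "scipy/spatial/transform/_rotation.pyx", line 2580, in scipy.spatial.transform._rotation.Rotation.apply
ValueError: Expected input of shape (3,) or (P, 3), got (420, 560, 3).
```

```bash
sed -i 's/return R.from_rotvec(c\[.orientation.\]).apply(\(.*\))$/return (\1)@R.from_rotvec(c["orientation"]).as_matrix().T/' h.py
python3 - <<'E'
from h import *
c=load('top0.pkl');P=cloud(c)
cr=c['image'][225:290,240:430];cv2.imwrite('pics/topcrop.png',cv2.resize(cr,None,fx=4,fy=4,interpolation=cv2.INTER_CUBIC))
for n,u,v in[('lock',270,251),('run',313,254),('rev',356,257),('rockN',400,268),('rockF',400,250),('deck',290,265),('deck2',380,275),('noz',334,234)]:print(n,pt(c,u,v).round(4))
np.set_printoptions(linewidth=200)
print((P[240:280,400,2]*1000).round().astype(int))
c=load('scene0.pkl')
cr=c['image'][115:215,225:365];cv2.imwrite('pics/scenecrop.png',cv2.resize(cr,None,fx=5,fy=5,interpolation=cv2.INTER_CUBIC))
E
```

```text
lock [0.5003 0.1073 0.1059]
run [0.5028 0.0083 0.0936]
rev [ 0.5043 -0.0911  0.0915]
rockN [ 0.4875 -0.1926  0.0933]
rockF [ 0.5295 -0.1928  0.0863]
deck [0.4749 0.0589 0.069 ]
deck2 [ 0.4692 -0.1523  0.0694]
noz [ 0.5508 -0.0355  0.11  ]
[72 68 68 73 73 86 82 84 84 86 86 85 88 93 89 89 89 89 89 83 90 90 91 94 95 92 93 93 93 91 97 96 94 75 73 73 73 70 74 74]
```

View pics/topcrop.png

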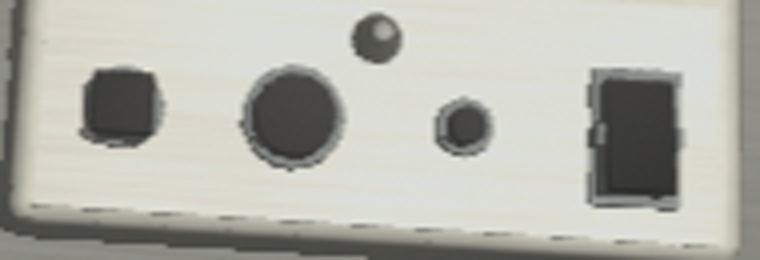

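View pics/scenecrop.png

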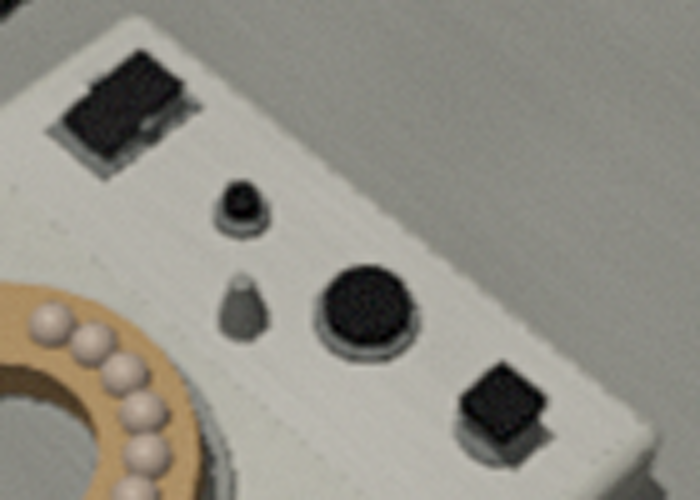

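```bash
python3 - <<'E'
from h import *
t=load('top0.pkl');s=load('scene0.pkl')
T=dict(lock=(124,101,.107),run=(294,115,.092),rev=(467,126,.092),rock=(640,136,.090),noz=(382,34,.108))
S=dict(lock=(502,398,.107),run=(368,301,.092),rev=(242,192,.092),rock=(124,105,.090),noz=(241,278,.108))
for d,c,k,u0,v0 in((T,t,4,240,225),(S,s,5,225,115)):
    pts={n:atz(c,u0+(x+.5)/k-.5,v0+(y+.5)/k-.5,z) for n,(x,y,z) in d.items()}
    for n,p in pts.items():print(n,p.round(4))
    q=np.array([pts[n] for n in('lock','run','rev','rock')])[:,:2];Y=np.array([.15,.05,-.05,-.15])
    # fit origin + yaw
    m=q.mean(0);dv=(Y[:,None]*(q-m)).sum(0);yaw=np.arctan2(-dv[0],dv[1]);yh=np.array([-np.sin(yaw),np.cos(yaw)])
    print('O',m.round(4),'yaw',yaw,'res',(q-m-Y[:,None]*yh).round(4).tolist())
P=cloud(t)[225:290,240:430].reshape(-1,3)
for n,p in(('lock',(.5,.1075)),('run',(.503,.008))):
    k=np.hypot(P[:,0]-p[0],P[:,1]-p[1])<.013;print(n,np.median(P[k,2]),np.std(P[k,2]))
k=(abs(P[:,0]-.47)<.01);print('deck',np.median(P[k,2]))
E
```

```text
lock [0.5029 0.1061 0.107 ]
run [0.5044 0.008  0.092 ]
rev [ 0.5064 -0.0918  0.092 ]
rock [ 0.5091 -0.1918  0.09  ]
noz [ 0.5533 -0.0381  0.108 ]
O [ 0.5057 -0.0423] yaw 0.02081883822723016 res [[0.0003, -0.0015], [-0.0003, 0.0004], [-0.0004, 0.0006], [0.0003, 0.0006]]
lock [0.5067 0.1102 0.107 ]
run [0.5075 0.0112 0.092 ]
rev [ 0.5076 -0.0909  0.092 ]
rock [ 0.514  -0.1855  0.09  ]
noz [ 0.5555 -0.0388  0.108 ]
O [ 0.509  -0.0387] yaw 0.02230865296711982 res [[0.0011, -0.001], [-0.0004, -0.0001], [-0.0025, -0.0021], [0.0017, 0.0032]]
lock 0.10534490526416884 0.0022632260578379164
run 0.09188186032007528 0.0020370775918329104
deck 0.07062957868321462
```

```bash
cat >> h.py <<'E'
O=np.array([.507,-.0405]);YAW=.0215
c_,s_=np.cos(YAW),np.sin(YAW)
def W(x,y): return O+np.array([c_*x-s_*y,s_*x+c_*y])
M=np.column_stack([[0,0,-1],[-s_,c_,0],[c_,s_,0]])
def press(manip,xy,z0,zmin,F,step=.0015,rate=.03):
    z=z0
    while z>zmin:
        z-=step;manip.move_linear([*xy,z],rate=rate)
        s=manip.state();f=s['contact_force']
        print(round(s['clock'],2),'cmd',round(z,4),'tcp',np.round(s['tool_pos'],4),'F',np.round(f,1))
        if f[2]>F: return z
    return z
E
python3 - <<'E'
from h import *
from cell import manip,inverse_kinematics,cams
s=manip.state();print(R.from_rotvec(s['tcp_rot']).as_matrix().round(2).tolist())
xy=W(-.026,-.15)
D=np.diag([1,-1,-1])
best=None
for m in(M,M@D):
    rv=R.from_matrix(m).as_rotvec();q=inverse_kinematics([*xy,.125],rv);print(q)
    if q is not None and(best is None or abs(q[5])<best[0]):best=(abs(q[5]),rv)
manip.set_gripper(0,10)
manip.move_pose([*xy,.125],best[1])
s=manip.state();print(s['clock'],s['tool_pos'],s['contact_force'],s['gripper_width'])
w=cams.capture('wrist');cv2.imwrite('pics/w1.png',w['image'])
t=cams.capture('top');cv2.imwrite('pics/t1.png',t['image']);t=cams.capture('scene');cv2.imwrite('pics/s1.png',cv2.resize(t['image'][60:270,160:440],None,fx=2.8,fy=2.8))
E
```

```text
[[-0.0, 0.31, -0.95], [0.0, -0.95, -0.31], [-1.0, -0.0, -0.0]]
[-0.42360005  0.07422808  2.04652072  0.          1.02084385 -2.01589638]
[-4.23600055e-01  7.42280811e-02  2.04652072e+00 -8.88178420e-16
  1.02084385e+00  1.12569627e+00]
3.35 [ 0.48450692 -0.19184263  0.12538315] [-0.35990063 -0.81976187  0.88379788] 0.000636327523166903
```

View pics/w1.png

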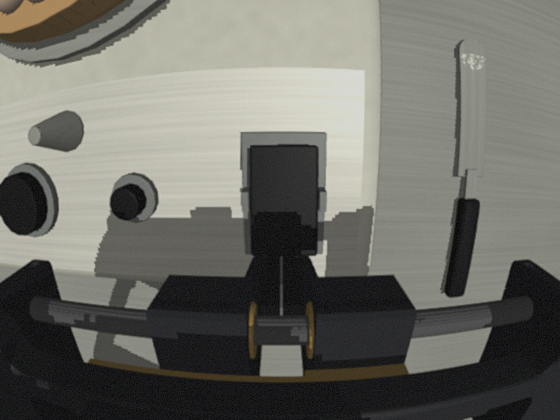

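View pics/s1.png

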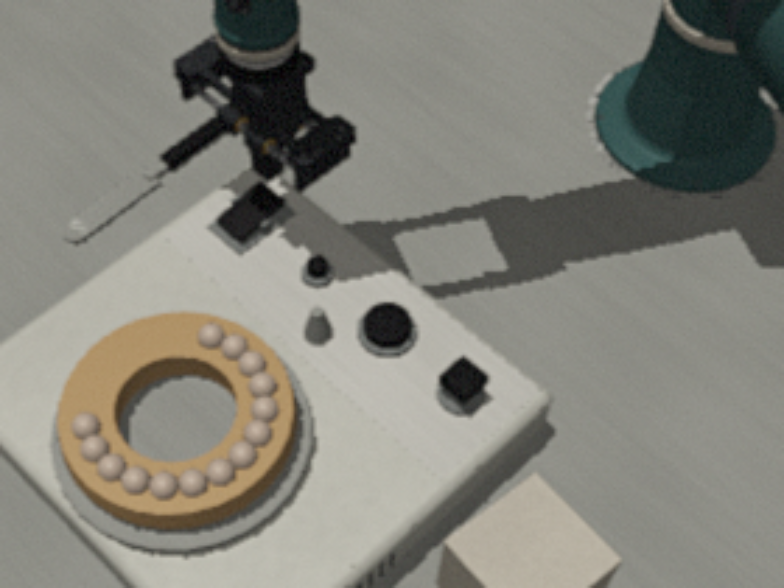

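In the wrist view the closed fingers (column 281) sit over the near end of the paddle (columns 249–319), so I'll press.

```bash
python3 - <<'E'
from h import *
from cell import manip,cams
xy=W(-.026,-.15)
manip.move_linear([*xy,.103],rate=.06)
press(manip,xy,.103,.077,12,step=.002)
E
```

```text
4.27 cmd 0.101 tcp [ 0.4844 -0.191   0.1011] F [0.3 0.7 0.6]
4.52 cmd 0.099 tcp [ 0.4842 -0.191   0.099 ] F [-0.1  0.6  0.3]
4.77 cmd 0.097 tcp [ 0.4841 -0.191   0.0968] F [ 0.  -0.3  0.7]
5.02 cmd 0.095 tcp [ 0.4843 -0.1911  0.095 ] F [0.4 0.1 0.3]
5.27 cmd 0.093 tcp [ 0.4842 -0.1911  0.0929] F [-0.   0.1  0.7]
5.52 cmd 0.091 tcp [ 0.4842 -0.191   0.0908] F [ 0.5  0.6 -0.4]
5.77 cmd 0.089 tcp [ 0.4841 -0.191   0.0889] F [ 0.1 -0.   0.8]
6.02 cmd 0.087 tcp [ 0.4841 -0.191   0.0869] F [-1.5  0.1  3.2]
6.27 cmd 0.085 tcp [ 0.4842 -0.1911  0.086 ] F [-5.3  1.1 10.7]
6.52 cmd 0.083 tcp [ 0.4844 -0.1912  0.0857] F [-9.6  1.8 20.5]
```

```bash
python3 - <<'E'
from h import *
from cell import manip,cams
xy=W(-.026,-.15)
manip.move_linear([*xy,.125],rate=.1)
w=cams.capture('wrist');t=cams.capture('top');s=cams.capture('scene');print(manip.state()['clock'])
pickle.dump(t,open('t2.pkl','wb'))
P=cloud(t);print([(v,(P[v,395:404].mean(0)*1000).round().astype(int).tolist()) for v in range(244,276,2)])
a=cv2.resize(w['image'][120:280,200:360],(400,400),interpolation=cv2.INTER_CUBIC);b=cv2.resize(s['image'][115:175,235:295],(400,400),interpolation=cv2.INTER_CUBIC)
cv2.imwrite('pics/r2.png',np.hstack([a,b]))
E
```

```text
7.2333
[(244, [544, -192, 78]), (246, [537, -188, 97]), (248, [526, -174, 155]), (250, [517, -165, 194]), (252, [511, -162, 205]), (254, [502, -151, 254]), (256, [498, -151, 257]), (258, [494, -151, 257]), (260, [490, -151, 257]), (262, [486, -151, 257]), (264, [482, -151, 259]), (266, [478, -151, 258]), (268, [474, -151, 257]), (270, [471, -152, 257]), (272, [467, -151, 259]), (274, [463, -152, 259])]
```

View pics/r2.png

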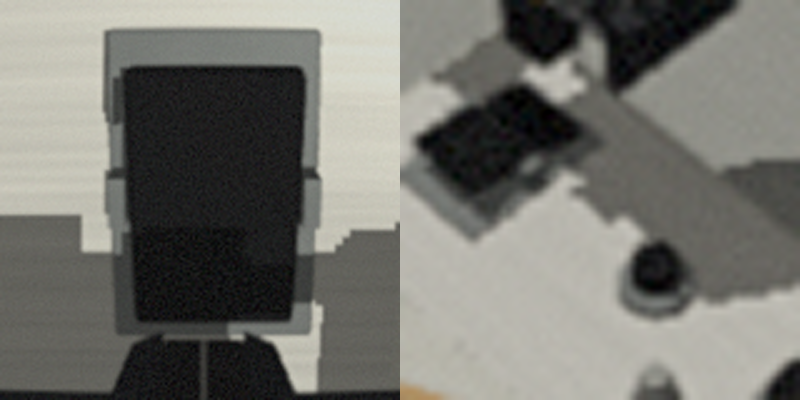

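The wrist view shows the paddle is now narrower at the near end and wider at the far end. It tipped over and took 20 N against its stop. The lock is next.

```bash
python3 - <<'E'
from h import *
from cell import manip,cams
p=W(-.0,.15)
manip.move_linear([*W(-.01,-.14),.13],rate=.2)
manip.move_linear([*p,.13],rate=.2)
w=cams.capture('wrist');cv2.imwrite('pics/w3.png',w['image']);print(manip.state()['clock'])
E
```

```text
9.1333
```

View pics/w3.png

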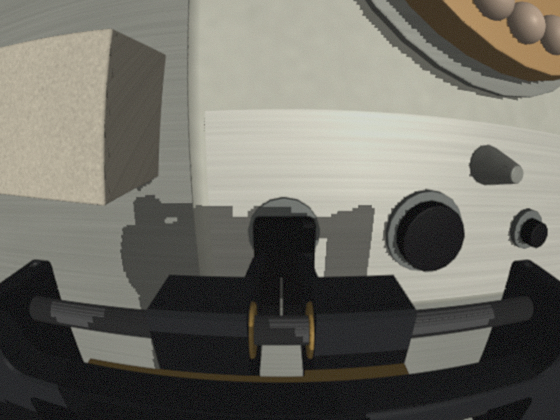

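The fingers are centred over the lock head (columns 252–316).

```bash
python3 - <<'E'
from h import *
from cell import manip,cams
p=W(0,.15)
manip.move_linear([*p,.112],rate=.08)
press(manip,p,.112,.084,16,step=.002)
E
```

```text
9.76 cmd 0.11 tcp [0.5039 0.1095 0.11  ] F [-1.2 -1.1  0.2]
10.01 cmd 0.108 tcp [0.5037 0.1095 0.108 ] F [ 0.1 -0.4 -0.2]
10.26 cmd 0.106 tcp [0.5036 0.1094 0.1058] F [-1.   0.   0.2]
10.51 cmd 0.104 tcp [0.5039 0.1095 0.104 ] F [0.4 0.5 0.4]
10.76 cmd 0.102 tcp [0.5039 0.1095 0.102 ] F [-0.6  0.6 -0.2]
11.01 cmd 0.1 tcp [0.5039 0.1095 0.0999] F [ 0.7 -0.3  0.1]
11.26 cmd 0.098 tcp [0.5037 0.1095 0.0978] F [ 0.3 -0.9  0.6]
11.51 cmd 0.096 tcp [0.5036 0.1094 0.0957] F [ 0.3 -0.1  0.8]
11.76 cmd 0.094 tcp [0.5038 0.1095 0.0944] F [-1.7 -0.6  4.7]
12.01 cmd 0.092 tcp [0.5039 0.1095 0.0943] F [-7.2 -0.4 16.8]
```

The lock stopped at z = 0.0943; 0.094 was expected for fully down. Run button next.

```bash
python3 - <<'E'
from h import *
from cell import manip,cams
manip.move_linear([*W(0,.15),.125],rate=.1)
p=W(0,.05)
manip.move_linear([*p,.125],rate=.15)
w=cams.capture('wrist');s=cams.capture('scene');print(manip.state()['clock'])
cv2.imwrite('pics/w4.png',np.hstack([cv2.resize(w['image'],(480,360)),cv2.resize(s['image'][150:230,260:380],(300,200)).repeat(1,0) if 0 else cv2.resize(s['image'][120:240,260:360],(300,360))]))
manip.move_linear([*p,.097],rate=.08)
press(manip,p,.097,.076,14,step=.0015)
manip.dwell(.3);st=manip.state();print(st['tool_pos'],st['contact_force'])
E
```

```text
13.4083
14.16 cmd 0.0955 tcp [0.5063 0.0095 0.0959] F [ 0.8 -0.3  0.3]
14.41 cmd 0.094 tcp [0.5059 0.0094 0.094 ] F [ 0.7  0.3 -0.2]
14.66 cmd 0.0925 tcp [0.5059 0.0095 0.0925] F [0.  1.1 0.4]
14.91 cmd 0.091 tcp [0.506  0.0095 0.0912] F [-2.1  0.   2.9]
15.16 cmd 0.0895 tcp [0.5061 0.0095 0.0897] F [-1.2  0.2  4.7]
15.41 cmd 0.088 tcp [0.5061 0.0095 0.0881] F [-1.7 -0.3  4.4]
15.66 cmd 0.0865 tcp [0.5061 0.0095 0.0867] F [-0.7 -0.6  5.8]
15.91 cmd 0.085 tcp [0.5061 0.0095 0.0854] F [-1.6  0.   7.1]
16.16 cmd 0.0835 tcp [0.5062 0.0095 0.0853] F [-6.6 -0.1 16.6]
[0.50617242 0.009479   0.08528643] [-6.79830219 -0.12333626 15.48778298]
```

View pics/w4.png

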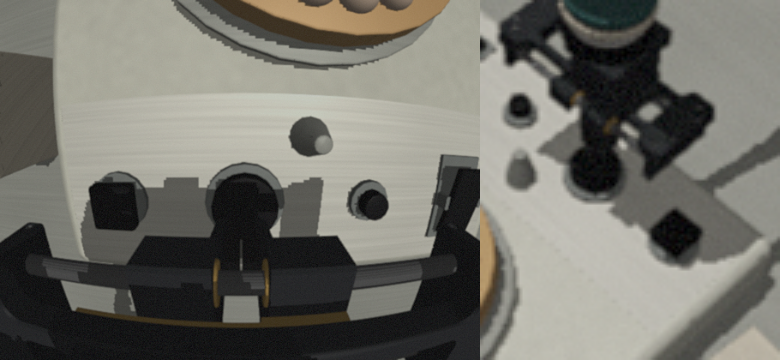

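```bash
python3 - <<'E'
from h import *
from cell import manip,cams
s=cams.capture('scene');t=cams.capture('top');w=cams.capture('wrist')
cv2.imwrite('pics/f.png',np.hstack([cv2.resize(s['image'][100:260,170:390],(550,400)),cv2.resize(load('scene0.pkl')['image'][120:155,230:270],(230,200)).repeat(2,0)[:0:1] if 0 else np.vstack([cv2.resize(load('scene0.pkl')['image'][118:158,228:273],(225,200)),cv2.resize(s['image'][118:158,228:273],(225,200))])]))
cv2.imwrite('pics/f2.png',w['image']);st=manip.state();print(st['clock'],st['tool_pos'],st['contact_force'])
P=cloud(t);P0=cloud(load('top0.pkl'))
for n,p in(('rockFar',W(.026,-.15)),('rockNear',W(-.024,-.15)),('lock',W(0,.15))):
    print(n,[round(float(np.median(Q[np.hypot(Q[...,0]-p[0],Q[...,1]-p[1])<.007][:,2])),4) for Q in(P0,P)])
E
```

```text
16.6083 [0.50615097 0.00948704 0.08527544] [-6.36690169  0.15779046 15.8558561 ]
rockFar [0.0854, 0.0959]
rockNear [0.0944, 0.0853]
lock [0.1059, 0.095]
```

View pics/f.png

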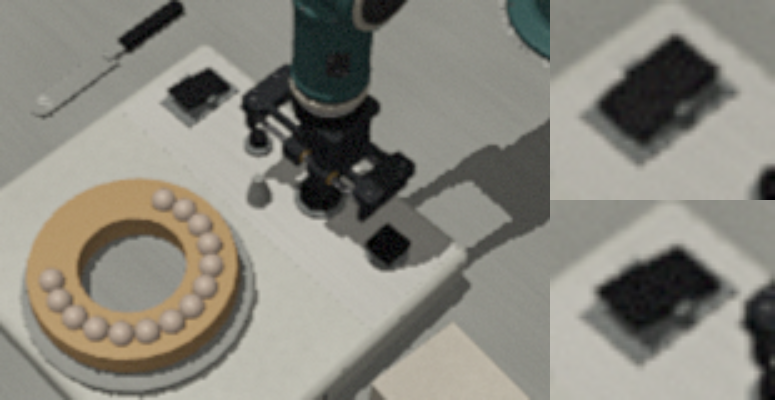

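View pics/f2.png

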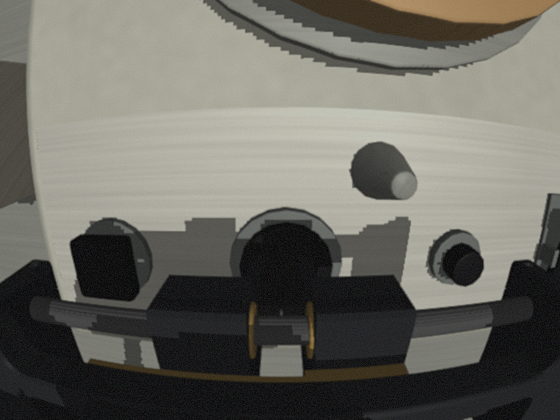

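The depth map shows the rocker flipped: near end 94 to 85 mm, far end 85 to 96 mm. The lock is down, the run button is held at its stop, and the nozzle at (385,170) in the wrist view still stands.

```bash
python3 -c "
from cell import manip,order
order.close_job();s=manip.state();print(s['clock'],s['tool_pos'],s['contact_force'])"
```

```text
the job is handed in; nothing more can be done
the job is handed in; nothing more can be done
```

I pressed the three controls in the order asked with closed, empty fingers, and handed the job in at about 16.6 s with the run button still held down.

- **Rocker:** pressed over to its stop with about 20 N. The depth map shows the near end went from 94 to 85 mm and the far end from 85 to 96 mm.
- **Plate lock:** pushed down to its stop, with the fingertips ending at z = 0.0943 m against an expected 0.094. The depth map read 106 mm before and 95 mm after.
- **Run button:** travelled about 7 mm to its stop, and I held it there with about 15.5 N (6.6 N is enough).

I did not touch the small button. In the last pictures the nozzle was standing and the cake looked in place; I did not measure the cake, carton or knife again.

Two things did not match neatly. The rocker and lock showed almost no force on the way down (under 1 N read after each step, until the last 1–2 mm), though about 2.5–3 N is given. The two cameras also disagreed by 3–4 mm on where the controls are, so I used the average. I could not read the state after handing in, so the hold through the last second is unconfirmed.

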